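# Clamp a doming stake in the bench vice with its loose crank

## Robot

A 6-joint arm with a two-finger parallel gripper is mounted at the origin on the work surface. World frame = base frame: x ahead of the robot, y to its left, z up, the work surface at z = 0. Lengths are in mm, angles in rad, forces in N, time in s.
With the tool pointing down it reaches from about 275 to 825 mm from the base axis. Payload 5.2 kg.
Tool frame: the origin (TCP) lies at the very end of the fingers, on their centre line; the grasp point (between the pads) lies 19 mm behind it; z points along the fingers, y is the direction in which the jaws open and shut (so a half turn about z gives the same grasp; the last joint's range is limited). The gripper opens to 93 mm and grips with 3 to 60 N. Pads are 15 mm wide; open, the fingers measure 128 mm over their backs; the gripper's body (75 mm by 188 mm) begins 65 mm behind the grasp point.
Start: joints at [-1.398, 0.259, 1.535, -0, 1.348, -0.203], TCP at [201.88, -511.615, 218.653] pointing down, gripper open.
Joint ranges: [-3.14, 3.14], [-0.91, 2.08], [0.19, 2.58], [-1.22, 4.36], [0.22, 2.71], [-3.12, 3.12]. Speed limits (rad/s): [2.57, 2.57, 3.14, 3.14, 3.14, 3.14].

## Interface

Orientations are given as [roll, pitch, yaw] about the fixed x, y, z axes, in that order (R = Rz(yaw) Ry(pitch) Rx(roll)).
In Python, from bench import robot gives the robot as it stands. The module is installed in compiled form; this text tells all that it offers. Calls block until the motion is done:
- robot.move_ptp(position, orientation): joint-space move of the TCP to a pose.
- robot.move_linear(position, ori=None, speed=150, f_stop=None): straight line of the TCP; ori=None keeps the orientation; speed is the mean speed in mm/s. With f_stop (N) it stops when the force on the tool has changed by that much, and returns True; else False.
- robot.move_j(angles): joint-space move.
- robot.move_gripper(opening): opening from 0.0 (shut) to 1.0 (fully open); the grip force is fixed at half the most; returns when the fingers have stopped.
- robot.sleep(seconds).
- robot.inverse_kinematics(position, orientation): joint angles nearest the present ones, or None.
- robot.get_image(name): name is "scene" or "top" or "wrist"; returns a dict with "img" (480x640x3 uint8, blue, green, red), "fovy" (degrees; the focal length in pixels is half the picture's height over the tangent of half this angle, whatever the lens; pixels are square), "cx", "cy" (the principal point, pixels), "eye" and "orientation" of the camera in the world. Camera axes: x right, y down, z forward; pixel columns grow to the right and rows downward; lengths in mm; the calibration is good to about 2 mm. A picture is of the moment at which its call begins. There is no depth.
A pose or a line that the arm cannot do raises robot.MotionError and nothing moves.
- robot.hand_in(): hands the job in, once; it reports no verdict.
Readings, each from a call of its own:
- robot.current_t(): time.
- robot.current_qpos(): joint angles.
- robot.current_joint_vel(): joint speeds.
- robot.current_joint_efforts(): joint torques, N m.
- robot.current_tcp_pos(): TCP position.
- robot.current_eef_rot(): TCP orientation.
- robot.current_contact_force(): force on the tool from outside, world axes, zero at the start.
- robot.current_ft_torque(): the same for the moment, N m.
- robot.current_gripper_width(): opening from 0.0 (shut) to 1.0 (fully open).
Only numpy, scipy, OpenCV 4.12 (cv2) and the standard library are available. Lean on these libraries where they do the work, as an engineer would, in place of code of your own. Each camera call takes 0.05 s, during which the arm holds its last target.

## Task

Clamp the small doming stake in the bench vice: lift the loose crank out of its timber block, lower it into the vice's round well and feel for the hidden sprung hex drive until the crank drops fully home, without forcing the drive down. Then turn the crank clockwise (seen from above) until the moving jaw's sprung pad bears on the stake and is pressed in about 2.5 mm, no more than 4 mm, and let go, leaving the crank standing in the well, the stake upright and the other loose things on the bench where they are.

Things in the scene. Friction and masses are not known exactly. Their poses are not given: they have to be found in the camera images.
- crank_hub (a point): Centre of the hub of the loose steel crank (0.40 kg): a block 46 long (x) x 32 wide (y) x 26 high (z) mm, to be gripped across its 32 mm width. An arm 14 mm wide, 12 mm high runs from it along +x and carries an upright wooden handle (18 mm dia., top 36 mm above this point) 80 mm from the hub's axis. Below it a hexagonal stem (31.5 mm over flats, 36.5 over corners) ends 98 mm below this point.
- crank_foot (a point): Centre of the lower end of the crank's stem, same axes as crank_hub, z up along the stem. In this end is a hexagonal socket, 25.5 mm over flats, 22 mm deep, flats facing +x and every 60 degrees.
- stand: Fixed timber block, 100 x 100 x 40 mm, origin under its centre. The crank stands upright and loose in its middle hole, 44 mm wide and 20 mm deep.
- well (a point): Centre of the rim of the round well (43 mm dia., 70 mm deep) in the top of the vice's grey gearbox (90 x 90 mm). The rim is 80 mm above the bench. z is up along the drive's axis; +y points away from the jaws, which lie toward -y. The upright sprung, greased hex drive is hidden down in the well.
- hex_top (a point): Point on the well's axis 42 mm below the rim, at the flat top of the hex drive at rest (24 mm over flats). A cone, 24 mm dia. narrowing to 14, rises 5 mm above it. How the hex is turned is unknown; it fits every 60 degrees with about 7 degrees of play each way. Not matching, the crank's foot rests here; matching, it drops fully home with its foot 17 mm below this point, plus what the drive sinks.
- drive (a joint): How far the sprung hex drive is pushed down, m: 0 at rest, 2.5 N per mm (the crank's own weight gives 1 to 2 mm). Leaning on it with 5 to 12 N while feeling is fine; pushed down 10 mm (25 N) it counts as forced.
- jaw (a joint): Travel of the moving jaw toward the stake, m: 0 fully open, at its stop, as at the start. Turning the drive clockwise seen from above moves it 5 mm per rad; while moving this takes some 0.25 N m free and a little more (0.05 N m per mm) as the pad is pressed in, and it stays where it is left. The free gaps round the stake add up to 3 to 5.5 mm, so pressing begins after 0.6 to 1.1 rad.
- pad (a joint): How far the moving jaw's sprung steel face plate (60 x 8 x 38 mm) is pressed back into the jaw, m: 0 when free, 10 N per mm, stop at 6 mm.
- stake_mid (a point): Half-way up the loose steel doming stake, 0.6 kg: a 30 x 30 x 60 mm square shank with a 58 mm wide mushroom head, 85 mm tall in all, standing between the vice's jaws on the bed 30 mm above the bench, 130 mm from the well's axis, its top 115 mm above the bench. z is up.
- bowl: Loose light metal bowl, 110 mm wide, 45 mm high, origin under its centre. A bystander.
- puck: Loose dark steel disc 90 mm wide, 35 mm high, origin under its centre. A bystander between the crank's block and the robot.
- minidome: Loose small steel mushroom stake, 44 mm wide, 62 mm high, origin under its centre. A bystander.
- hammer: Loose hammer lying flat, a bystander.
- file: Loose flat steel bar file, 200 x 20 x 6 mm, a bystander.
- carved: Loose dark wooden block, 80 x 55 x 45 mm, a bystander.
- driver: Loose screwdriver, a bystander.
There are look-alikes about, which are no part of the job. Leave any orange or turquoise look-alike of the part that bears crank_hub alone. Leave any red look-alike of the part that bears stake_mid alone.

How it is judged (in metres and radians):
On the way, in this order (a step that is already met when the one before it is completed fails the run):
1. the crank is fully home on the hex drive, with the pad not yet pressed (z of crank_foot in the frame of well below -0.055 m and horizontal distance between crank_foot and well below 0.005 m and value of joint pad below 0.0007 m), for 0.1 s.
2. the jaw's pad is pressed in against the stake by turning the seated crank (value of joint pad above 0.001 m and z of crank_foot in the frame of well below -0.055 m), for 0.2 s.
At the end, for the whole second after the job is handed in: The pad is pressed in 1 to 4.5 mm against the stake, the crank stands home on the drive (its foot more than 55 mm below the rim, within 5 mm of the well's axis, tilted less than 0.12 rad), and the stake is upright within 0.08 rad (all of step 2 and value of joint pad below 0.0045 m and horizontal distance between crank_foot and well below 0.005 m and angle between crank_foot's own z axis and vertical below 0.12 rad and angle between stake_mid's own z axis and vertical below 0.08 rad); the robot touches nothing.
It fails at once if the sprung drive is forced down 10 mm (25 N) (value of joint drive above 0.01 m).
It fails at once if the jaw is overtightened (pad pressed in more than 4.8 mm) (value of joint pad above 0.0048 m).
It fails at once if a bystander is moved more than 25 mm (distance of any of bowl, puck, minidome, hammer, file, carved, driver from where it was at the start of the episode above 0.025 m).
It also fails if it takes over 61 s, if anything falls off the work surface, if the arm or the gripper's body presses on something with over 40 N, if the wrist force passes 120 N, or if a joint passes its speed limit or range.

## Working session

There is one attempt and no reset: what is moved stays moved. The work goes in short steps, each a Python script; the robot and the scene stay as the last script left them, time stands still between calls to the robot, and variables do not carry over. Pictures are saved under pics/ and viewed, and the job is handed in when it is done.

```bash
mkdir -p pics
cat > h.py <<'E'
import numpy as np, cv2, json
from bench import robot
from scipy.spatial.transform import Rotation as R
def shot(name, fn):
    d=robot.get_image(name); cv2.imwrite(f'pics/{fn}.png',d['img'])
    json.dump({k:(np.asarray(v).tolist()) for k,v in d.items() if k!='img'},open(f'pics/{fn}.json','w')); return d
def load(fn):
    d=json.load(open(f'pics/{fn}.json')); d['img']=cv2.imread(f'pics/{fn}.png'); return d
def camR(d):
    o=np.array(d['orientation'],float)
    return R.from_euler('xyz',o).as_matrix() if o.shape==(3,) else o
def ray(d,u,v):
    f=240/np.tan(np.radians(d['fovy'])/2)
    r=camR(d)@np.array([(u-d['cx'])/f,(v-d['cy'])/f,1]); return np.array(d['eye']),r
def onz(d,u,v,z):
    e,r=ray(d,u,v); return e+r*(z-e[2])/r[2]
def proj(d,p):
    f=240/np.tan(np.radians(d['fovy'])/2); c=camR(d).T@(np.array(p)-np.array(d['eye'])); return c[:2]/c[2]*f+[d['cx'],d['cy']]
E
python3 - <<'E'
from h import *
for n in ['scene','top','wrist']:
    d=shot(n,n+'0'); print(n,d['fovy'],d['cx'],d['cy'],d['eye'],d['orientation'])
print(robot.current_t(), robot.current_tcp_pos(), robot.current_eef_rot())
E
```

```text
scene 54.42929586814325 316.92899637325206 244.20308258838094 [1196.69214686  454.80647216  753.05883391] [-2.26825001 -0.00312593  2.2697956 ]
top 42.21665541794477 325.0722183187178 240.16125915880787 [ 405.60505936  -51.38174878 1493.30322107] [-3.01826199  0.00740506 -1.56122437]
wrist 61.04817833610152 320.97219616127296 242.44277263259283 [ 263.85019358 -486.28187172  384.94206445] [ 2.89647659e+00  2.27922354e-03 -1.19489343e+00]
0.15 [ 201.80553454 -511.19591418  218.02519844] [-3.14022817e+00 -2.67080446e-04  3.75794948e-01]
```

View pics/scene0.png

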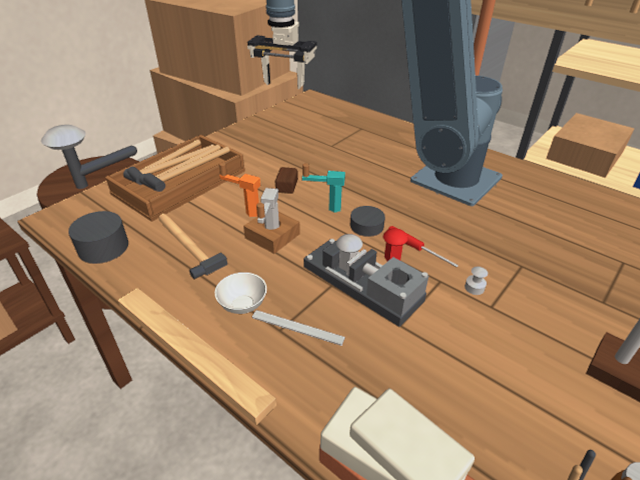

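View pics/top0.png

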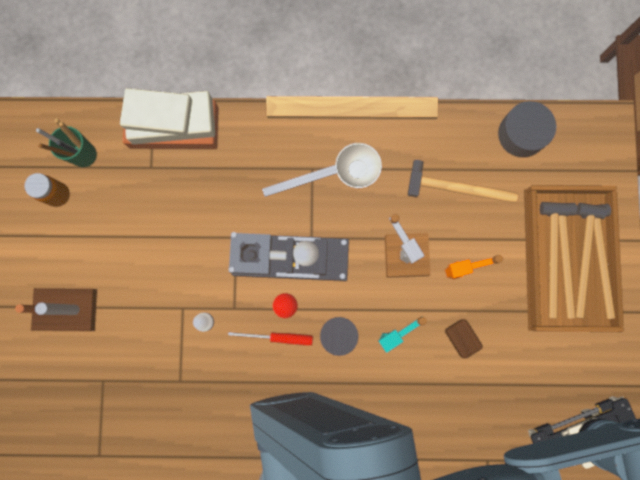

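View pics/wrist0.png

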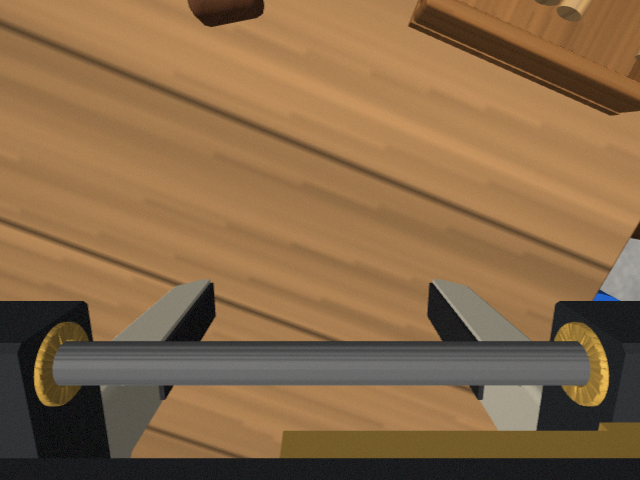

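The top view shows three things that could be taken for the crank: the grey one at (412,250) standing in its timber block, the orange one at (460,269) and the turquoise one at (391,341). There is also a grey rod on a dark block at (60,310). I choose the grey one in the timber block. The vice's gearbox and well are at about (250,254), and the stake is at (306,254). The red look-alike of the stake is at (285,306).

Run:
```python
from h import *
a=load('top0')['img'][190:300,200:460]; b=load('scene0')['img'][160:330,200:460]
cv2.imwrite('pics/c1.png',cv2.resize(a,None,fx=3,fy=3,interpolation=2)); cv2.imwrite('pics/c2.png',cv2.resize(b,None,fx=3,fy=3,interpolation=2))
t=load('top0')
for n,u,v,z in [('well',250,254,80),('hub',412,251,131),('handle',395,218,160),('stand',407,255,40),('stake',306,254,115),('puck',339,336,35),('orange',460,269,100),('turq',391,341,100),('bowl',358,165,45)]:
  print(n,onz(t,u,v,z).round(1))
```

```text
well [547.3 132.1  80. ]
hub [ 552.  -231.2  131. ]
handle [ 620.5 -191.1  160. ]
stand [ 552.2 -231.5   40. ]
stake [544.9   2.7 115. ]
puck [362.6 -73.3  35. ]
orange [ 515.7 -342.5  100. ]
turq [ 354.7 -187.4  100. ]
bowl [ 766.1 -115.7   45. ]
```

View pics/c1.png

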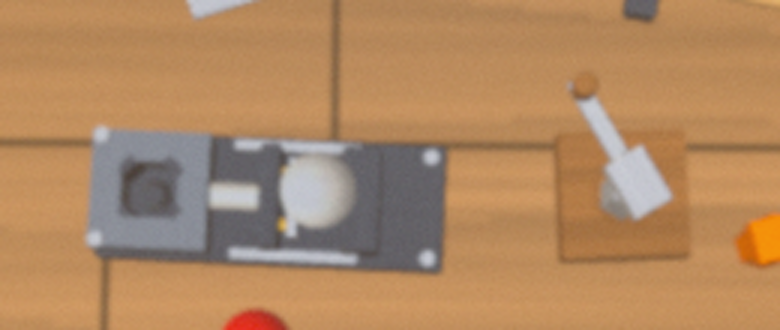

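View pics/c2.png

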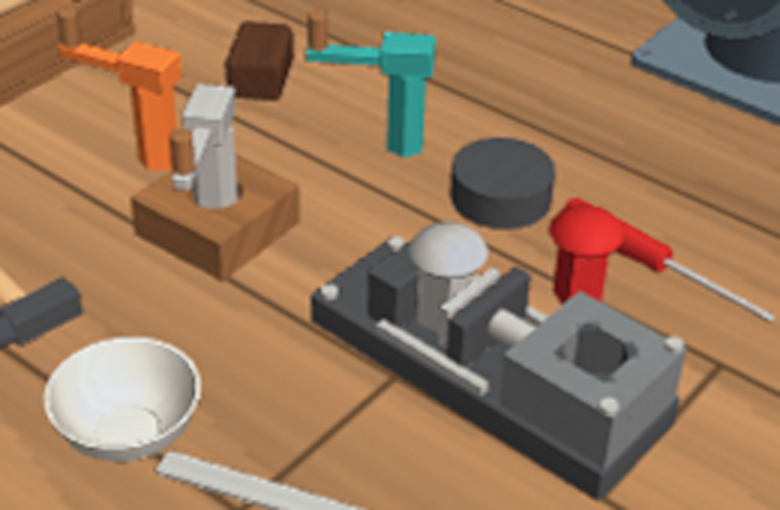

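Run:
```python
from h import *
d=load('wrist0'); tcp=np.array([201.8,-511.2,218.])
for dz in (0,-50,-100,-200): print(dz,proj(d,tcp+[0,0,dz]))
y=0.53
p=np.array([552,-231])-35*np.array([np.cos(y),np.sin(y)])
robot.move_ptp([p[0],p[1],260],[np.pi,0,y]); 
d=shot('wrist','w1'); print(robot.current_t(),robot.current_tcp_pos(),robot.current_eef_rot(),robot.current_qpos())
```

```text
0 [322.75263563 298.08305494]
-50 [322.57629531 264.3895023 ]
-100 [322.46211948 242.57379094]
-200 [322.32304504 216.00067177]
1.7333 [ 521.15957716 -249.84094836  259.80803254] [-3.14152513e+00  5.29393253e-04  5.28329133e-01] [-6.39635581e-01  2.86317128e-01  1.39709366e+00 -4.63469961e-04
  1.45845152e+00  4.02883651e-01]
```

View pics/w1.png

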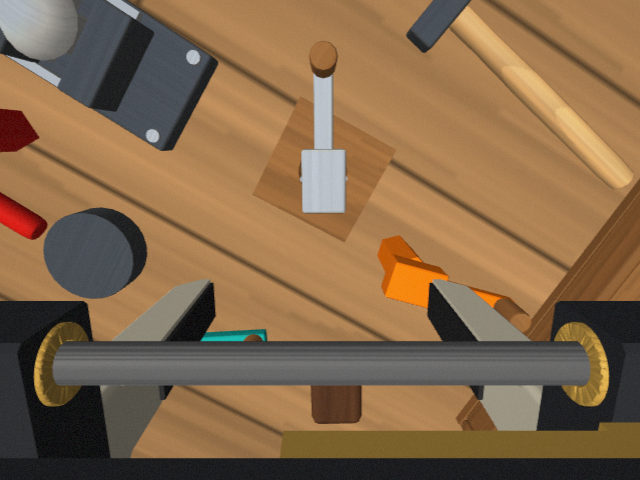

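The close crop shows a steel-grey crank in the timber block. Its hub top is centred near (324,181), the arm runs up to the wooden handle at (323,58), and the hub lies within the block. The orange crank is well clear at (415,285).

Run:
```python
from h import *
d=load('w1'); im=d['img'][130:235,280:370]
hsv=cv2.cvtColor(im,cv2.COLOR_BGR2HSV)
m=((hsv[...,1]<50)&(hsv[...,2]>150)).astype(np.uint8)
m[:19]=0  # cut arm
m=cv2.morphologyEx(m,cv2.MORPH_OPEN,np.ones((9,9)))
c=max(cv2.findContours(m,0,2)[0],key=cv2.contourArea); r=cv2.minAreaRect(c); b=cv2.boxPoints(r)+[280,130]; print(b)
P=np.array([onz(d,*q,131)[:2] for q in b]); print(P.round(1),'ctr',P.mean(0),'sides',np.linalg.norm(P-np.roll(P,1,0),axis=1))
for q in P-np.roll(P,1,0): print(np.degrees(np.arctan2(q[1],q[0])))
h=onz(d,323,52,154)[:2]; print('handle',h,'dist',np.linalg.norm(h-P.mean(0)),np.arctan2(*(h-P.mean(0))[::-1]))
```

```text
[[301. 150.]
 [344. 150.]
 [344. 212.]
 [301. 212.]]
[[ 565.8 -206.2]
 [ 581.2 -232.6]
 [ 543.1 -255.5]
 [ 527.2 -228.2]] ctr [ 554.34570721 -230.63819763] sides [44.47611985 30.47657283 44.47404877 31.62029987]
29.619048770715622
-59.695694860588056
-148.9074821222701
120.30991961297175
handle [ 625.10379361 -189.47720464] dist 81.85923366193626 0.5268656379531392
```

Run:
```python
from h import *
o=[np.pi,0,0.527]
robot.move_linear([554.4,-230.6,190],o,speed=200)
print(robot.move_linear([554.4,-230.6,107],o,speed=100,f_stop=8), robot.current_tcp_pos(), robot.current_contact_force(), robot.current_t())
robot.move_gripper(0.0); print(robot.current_gripper_width()*93, robot.current_contact_force(), robot.current_t())
print(robot.move_linear([554.4,-230.6,250],o,speed=120), robot.current_gripper_width()*93, robot.current_contact_force(),robot.current_ft_torque())
shot('wrist','w2'); shot('scene','s2'); shot('top','t2'); print(robot.current_t())
a=cv2.imread('pics/w2.png');b=cv2.imread('pics/s2.png')[60:300,160:480]
cv2.imwrite('pics/v2.png',np.hstack([cv2.resize(a,(400,300)),cv2.resize(b,(400,300))]))
```

```text
False [ 554.90694354 -230.96894317  107.80084593] [ 0.13723545 -0.40959532  0.46623503] 3.2667
31.830526541447064 [ 0.99970969 -0.24659586 -0.34863781] 4.2417
False 31.827492283328358 [-0.2018385  -0.516019   -4.34764897] [-0.02855915  0.01747136 -0.04597224]
5.7333
```

View pics/v2.png

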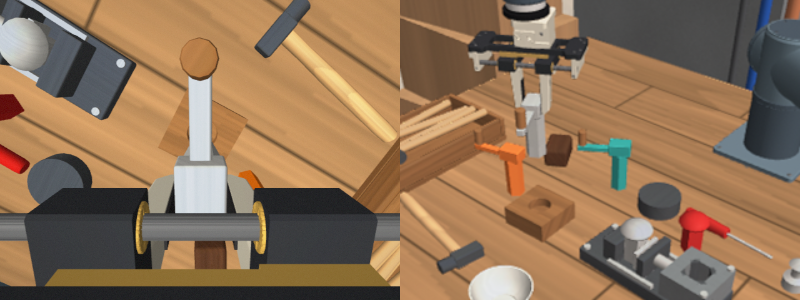

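Run:
```python
from h import *
d=load('w2'); tcp=np.array(robot.current_tcp_pos()); y0=robot.current_eef_rot()[2]
# bearing of pixel at height 80 when TCP z=250, in tool frame
q=onz(d,490,190,80)-tcp
a=1.0; Rz=R.from_euler('z',a-y0).as_matrix(); off=Rz@q
p=np.array([547,132,80])-off; print(p)
robot.move_ptp([p[0],p[1],250],[np.pi,0,a]); robot.sleep(0.3)
shot('wrist','w3'); print(robot.current_t(),robot.current_tcp_pos(),robot.current_qpos(),robot.current_gripper_width()*93)
```

```text
[416.24250242 183.59536135 249.12765196]
7.6917 [416.52449944 183.24109419 249.88370428] [ 1.68505322e-01  6.39135262e-02  1.69372996e+00 -2.53910267e-05
  1.38416763e+00  7.40160527e-01] 31.543571103001774
```

View pics/w3.png

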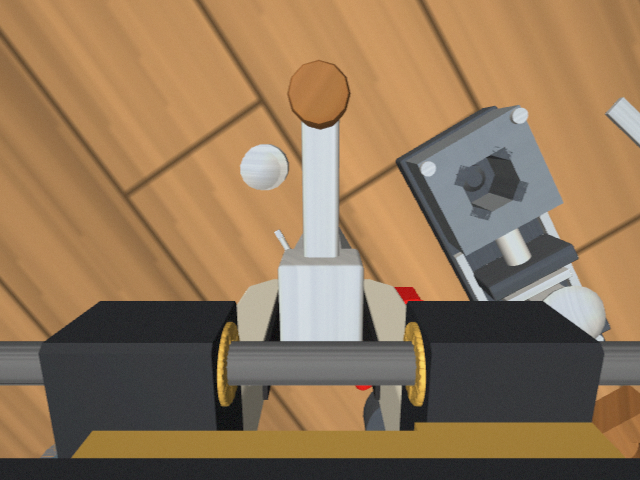

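Run:
```python
from h import *
im=load('w3')['img'][95:275,390:580]
im=cv2.convertScaleAbs(im,alpha=1.4,beta=15)
cv2.imwrite('pics/c3.png',cv2.resize(im,None,fx=3.3,fy=3.3,interpolation=cv2.INTER_CUBIC))
```

```text
(no output)
```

View pics/c3.png

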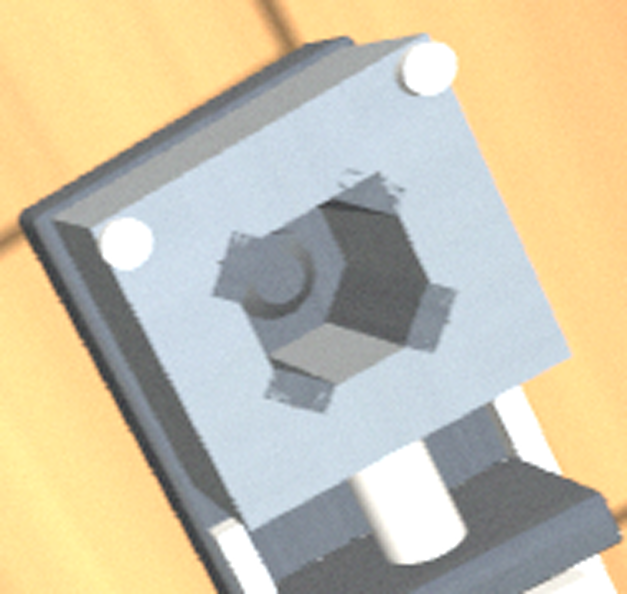

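The crop shows the gearbox top face and the octagonal-looking well opening, with the cone visible down inside. I can't read the hex's angle from it. The well is at about (491,183) in the full picture.

Run:
```python
from h import *
d=load('w3'); f=lambda c:onz(d,390+c[0]/3.3,95+c[1]/3.3,80)[:2]
F=np.array([f(c) for c in [(93,228),(427,37),(572,355),(245,528)]]); print(F,F.mean(0),np.linalg.norm(F-np.roll(F,1,0),axis=1))
for q in F-np.roll(F,1,0): print(np.degrees(np.arctan2(q[1],q[0])))
N=np.array([f(c) for c in [(232,265),(375,190),(435,318),(300,390)]]); print(N.mean(0))
t=load('top0'); G=np.array([onz(t,200+u/3,190+v/3,80)[:2] for u,v in [(92,130),(212,134),(207,251),(86,246)]]); print('top',G.mean(0),np.linalg.norm(G-np.roll(G,1,0),axis=1))
```

```text
[[508.9125614  181.65451603]
 [597.95063601 177.63159703]
 [595.00760262  88.78224457]
 [504.36326973  93.18546694]] [551.55851744 135.31345614] [88.58593964 89.12891005 88.8980814  90.75121736]
87.0563057717626
-2.58697896224351
-91.89716365193986
177.21893372702272
[552.05628115 135.30653653]
top [548.83388843 132.723908  ] [88.95732002 92.00916057 89.62478248 92.10231938]
```

Run:
```python
from h import *
d=load('w3'); tcp=np.array(robot.current_tcp_pos())
q=onz(d,491,183,80)-tcp
for i,a in enumerate((-0.6,2.54)):
    off=R.from_euler('z',a-1.0).as_matrix()@q
    p=np.array([551,134,80])-off
    robot.move_ptp([p[0],p[1],250],[np.pi,0,a]); robot.sleep(0.2)
    shot('wrist',f'w4{i}'); print(robot.current_t(),robot.current_tcp_pos(),robot.current_eef_rot())
    im=cv2.imread(f'pics/w4{i}.png')[95:275,400:590]; im=cv2.convertScaleAbs(im,alpha=1.4,beta=15)
    cv2.imwrite(f'pics/c4{i}.png',cv2.resize(im,None,fx=2,fy=2,interpolation=cv2.INTER_CUBIC))
cv2.imwrite('pics/c4.png',np.hstack([cv2.imread('pics/c40.png'),cv2.imread('pics/c41.png')]))
```

```text
9.425 [602.12155207 267.70811301 250.40166339] [-3.14125198e+00 -2.98797023e-04 -5.99818572e-01]
12.7 [4.99526034e+02 3.43044694e-01 2.49965827e+02] [-3.14153970e+00 -7.42364983e-05  2.54003815e+00]
```

View pics/c4.png

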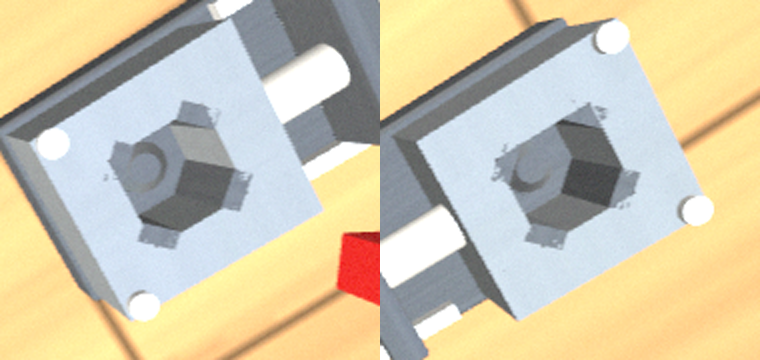

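Run:
```python
from h import *
for n,C in (('w40',[(34,135),(232,20),(322,212),(132,318)]),('w41',[(35,137),(238,19),(327,210),(139,320)])):
    d=load(n); F=np.array([onz(d,400+u/2,95+v/2,80)[:2] for u,v in C])
    print(F.mean(0),np.linalg.norm(F-np.roll(F,1,0),axis=1),[np.degrees(np.arctan2(*q[::-1])).round(1) for q in F-np.roll(F,1,0)])
```

```text
[550.94033293 134.74782106] [90.30020246 87.5316912  88.99117934 87.99735207] [np.float64(-3.3), np.float64(-93.8), np.float64(177.0), np.float64(87.1)]
[551.51885849 136.27384626] [91.7243259  89.73327425 88.41065697 87.97433347] [np.float64(178.0), np.float64(86.1), np.float64(-3.1), np.float64(-91.8)]
```

Run:
```python
from h import *
o=[np.pi,0,1.0]; X=[551.3,135.4]
robot.move_ptp(X+[250],o)
robot.move_linear(X+[176],o,speed=150)
robot.sleep(0.1); print(robot.current_t(),robot.current_contact_force(),robot.current_tcp_pos())
print(robot.move_linear(X+[129],o,speed=50,f_stop=5),robot.current_tcp_pos(),robot.current_contact_force(),robot.current_ft_torque())
b=shot('scene','s5'); cv2.imwrite('pics/c5.png',cv2.resize(b['img'][160:340,300:480],None,fx=3,fy=3,interpolation=2)); print(robot.current_t())
```

```text
15.0333 [-0.02428542  0.04471223 -4.63512418] [552.4142263  135.389315   177.53542166]
False [551.62755527 135.40493596 129.35795862] [ 0.22956631  0.10457874 -3.39599249] [-0.02025552 -0.05396546 -0.04617422]
16.175
```

View pics/c5.png

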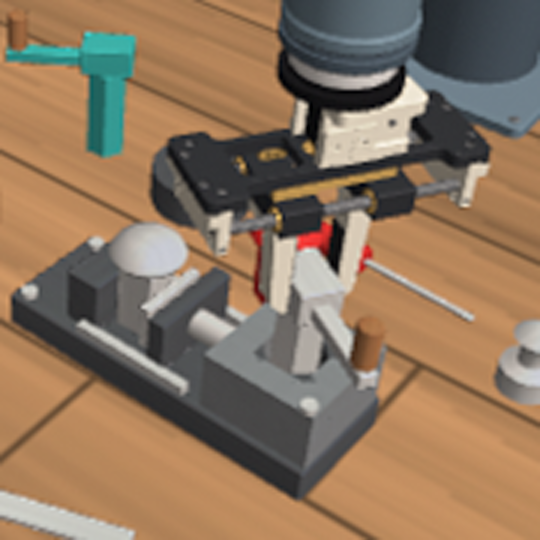

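The stem is in the well without touching the rim. Next I feel for the hex.

Run:
```python
from h import *
o=[np.pi,0,1.0]; X=[551.3,135.4]
def rd(): return np.mean([robot.current_contact_force() for _ in range(3)],0).round(2),robot.current_tcp_pos().round(1),robot.current_ft_torque().round(3)
print(robot.move_linear(X+[118],o,speed=15,f_stop=6)); robot.sleep(.1); print(*rd(), robot.current_t())
```

```text
False
[-0.46  0.61 -5.16] [551.2 135.5 118. ] [0.234 0.079 0.032] 17.1583
```

Run:
```python
from h import *
o=[np.pi,0,1.0]; X=[551.3,135.4]
def rd(): return np.mean([robot.current_contact_force() for _ in range(3)],0).round(2),robot.current_tcp_pos().round(1),robot.current_ft_torque().round(3)
for z in (114,110,107):
    s=robot.move_linear(X+[z],o,speed=15,f_stop=6); robot.sleep(.1); print(z,s,*rd(), robot.current_gripper_width()*93,robot.current_t())
    if s: break
```

```text
114 False [-1.39  1.49 -3.99] [551.2 135.4 113.9] [0.28  0.149 0.019] 31.82057813768233 17.675
110 False [-0.38  1.46 -4.52] [551.2 135.4 109.9] [0.348 0.222 0.048] 31.881441725054497 18.1917
107 False [-2.13  2.06 -4.24] [551.3 135.4 107. ] [0.414 0.306 0.064] 32.21330080067003 18.6417
```

Run:
```python
from h import *
o=[np.pi,0,1.0]; X=[551.3,135.4]
def rd(): return np.mean([robot.current_contact_force() for _ in range(3)],0).round(2),robot.current_tcp_pos().round(1),robot.current_ft_torque().round(3)
for z in (105.5,104):
    s=robot.move_linear(X+[z],o,speed=15,f_stop=6); robot.sleep(.1); print(z,s,*rd(), robot.current_gripper_width()*93,robot.current_t())
    if s: break
a=shot('wrist','w6')['img']; b=shot('scene','s6')['img']
cv2.imwrite('pics/c6.png',np.hstack([cv2.resize(a[200:,120:520],None,fx=1,fy=1),cv2.resize(b[200:340,330:470],(280,280))]))if 0 else cv2.imwrite('pics/c6.png',cv2.resize(b[200:340,310:470],None,fx=4,fy=4,interpolation=2))
```

```text
105.5 False [-2.07  1.86  0.28] [551.4 135.5 105.8] [ 0.504  0.548 -0.042] 31.732746452136233 18.9917
104 False [-2.54  1.07  3.19] [551.4 135.5 104.3] [0.537 0.75  0.038] 31.82625080780165 19.3417
```

View pics/c6.png

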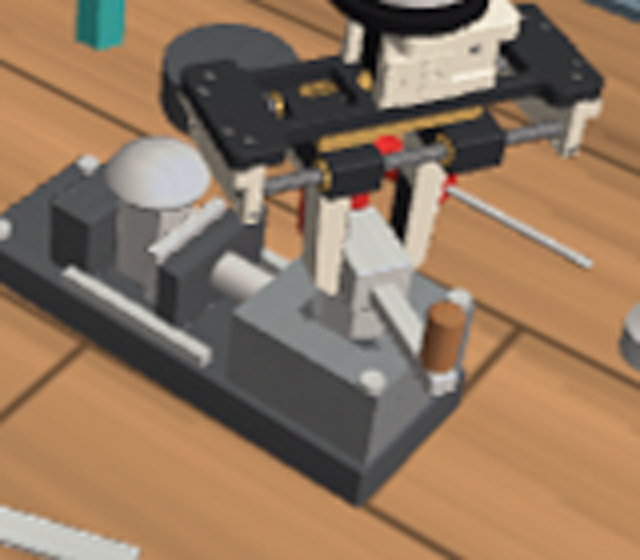

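View pics/w6.png

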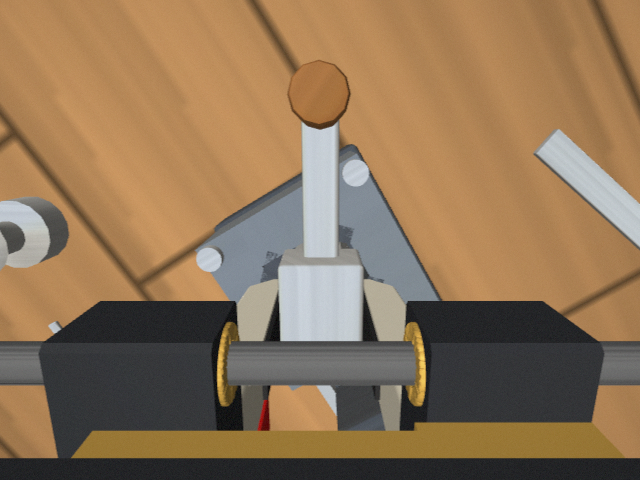

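It is home. There was no contact at hex-top height (TCP 126), and the spring contact began at TCP of about 107, rising at about 2.5 N/mm. I ease off slightly and then turn clockwise while logging the moment.

```bash
cat > turn.py <<'E'
from h import *
import sys
X=[551.3,135.4]
def step(yaw,z):
    robot.move_ptp(X+[z],[np.pi,0,yaw]); robot.sleep(.05)
    M=np.mean([robot.current_ft_torque() for _ in range(4)],0); F=robot.current_contact_force()
    print(f"{yaw:.2f} yaw {robot.current_eef_rot()[2]:.3f} M {M.round(3)} F {np.round(F,1)} w {robot.current_gripper_width()*93:.2f} t {robot.current_t():.2f}"); return M[2]
E
python3 - <<'E'
from turn import *
for y in (1.0,0.9,0.8,0.7,0.6,0.5): step(y,105.7)
E
```

```text
1.00 yaw 1.000 M [0.556 0.54  0.066] F [-1.4  1.4 -0.2] w 31.92 t 19.74
0.90 yaw 0.903 M [ 0.664  0.499 -0.034] F [-1.5  2.8 -0.1] w 31.41 t 20.04
0.80 yaw 0.804 M [ 0.843  0.459 -0.026] F [-1.4  3.2  0.2] w 31.80 t 20.34
0.70 yaw 0.704 M [0.994 0.404 0.017] F [-1.   3.5 -0.7] w 31.70 t 20.64
0.60 yaw 0.604 M [ 1.081  0.384 -0.041] F [-1.6  3.2 -0.7] w 31.48 t 20.94
0.50 yaw 0.504 M [1.097 0.257 0.009] F [-0.3  3.6 -0. ] w 31.86 t 21.24
```

Run:
```python
from h import *
a=shot('wrist','w7')['img']; b=shot('scene','s7')['img']; t=shot('top','t7')
p=lambda n:cv2.resize(n[215:300,305:405],None,fx=3.9,fy=3.9,interpolation=2)
cv2.imwrite('pics/c7.png',np.hstack([p(cv2.imread('pics/s6.png')),p(b)]))
```

```text
(no output)
```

View pics/c7.png

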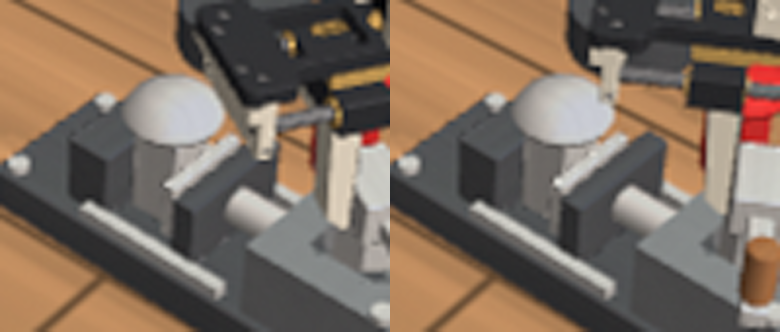

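View pics/w7.png

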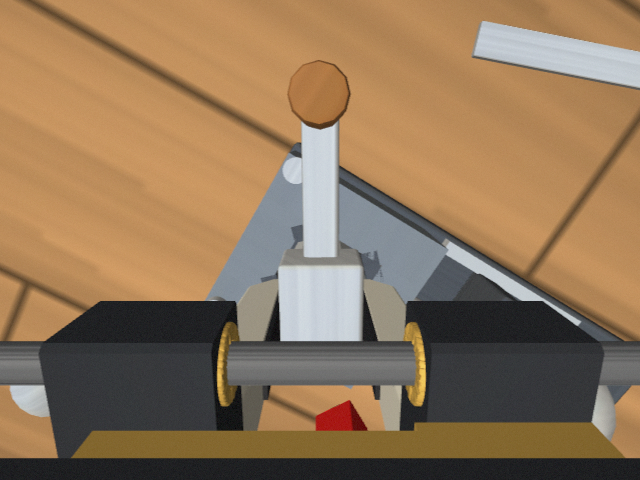

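Run:
```python
from h import *
L=lambda n:cv2.cvtColor(cv2.imread(f'pics/{n}.png'),cv2.COLOR_BGR2GRAY).astype(np.float32)
def pc(A,B,x,y,w,h):
    a=A[y:y+h,x:x+w];b=B[y:y+h,x:x+w]; return cv2.phaseCorrelate(a,b,cv2.createHanningWindow((w,h),cv2.CV_32F))
A,B=L('s6'),L('s7'); s=load('s6')
print('fixed base',pc(A,B,305,250,30,40),'fixed jaw',pc(A,B,318,242,20,30))
print('pad/jaw',pc(A,B,346,250,34,30))
print('expected px for 1mm', proj(s,[546,40,60])-proj(s,[546,41,60]), 'jaw px', proj(s,[546,45,65]),proj(s,[546,25,65]))
```

```text
fixed base ((0.01521988583301237, 0.003961864176552865), 0.9866391043861708) fixed jaw ((-0.040432913187606445, -0.00783084423840208), 0.9987200572093328)
pad/jaw ((-0.8049061902051236, -0.4705466465708188), 1.0695000480722499)
expected px for 1mm [-0.36778968 -0.19651801] jaw px [363.70519786 261.65196932] [356.36351871 257.74590634]
```

The jaw has moved about 2.2 mm for 0.5 rad, measured against the fixed base. I carry on, tracking the jaw, the pad strip and the stake in the fixed scene camera.

```bash
cat >> turn.py <<'E'
L=lambda n:cv2.cvtColor(cv2.imread(f'pics/{n}.png'),cv2.COLOR_BGR2GRAY).astype(np.float32)
U=np.array([-.368,-.197])
def pc(A,B,x,y,w,h):
    p=cv2.phaseCorrelate(A[y:y+h,x:x+w],B[y:y+h,x:x+w],cv2.createHanningWindow((w,h),cv2.CV_32F))[0]
    return round(float(np.dot(p,U)/U.dot(U)),2)
def vis(n):
    shot('scene',n); A,B=L('s6'),L(n)
    print('   jaw block',pc(A,B,354,250,26,30),'strip',pc(A,B,345,246,18,18),'head',pc(A,B,334,232,28,20),'ref',pc(A,B,318,242,20,30))
E
python3 - <<'E'
from turn import *
vis('s7')
for y in (0.4,0.3,0.2,0.1): step(y,105.7); vis(f's8_{int(y*10)}')
E
```

```text
jaw block 0.88 strip 0.68 head 0.02 ref -0.09
0.40 yaw 0.403 M [1.251 0.195 0.037] F [-0.9  5.8 -0.5] w 31.92 t 21.74
   jaw block 1.35 strip 1.08 head 0.04 ref -0.17
0.30 yaw 0.304 M [1.244 0.026 0.011] F [-0.6  4.8 -0.7] w 31.84 t 22.09
   jaw block 1.56 strip 1.92 head -0.02 ref -0.19
0.20 yaw 0.204 M [ 1.352 -0.008  0.019] F [ 0.6  4.9 -1.1] w 32.48 t 22.44
   jaw block 2.11 strip 1.87 head -0.07 ref -0.24
0.10 yaw 0.104 M [ 1.299 -0.182 -0.007] F [ 0.5  4.8 -1.1] w 31.91 t 22.79
   jaw block 2.31 strip 2.27 head -0.04 ref -0.0
```

Run:
```python
from turn import *
for n in ('s7','s8_4','s8_3','s8_2','s8_1'): print(n,pc(L('s6'),L(n),346,250,34,30),pc(L('s6'),L(n),340,245,40,36))
p=lambda n:cv2.resize(cv2.convertScaleAbs(cv2.imread(f'pics/{n}.png')[225:290,315:385],alpha=1.5,beta=10),None,fx=5.6,fy=5.6,interpolation=2)
cv2.imwrite('pics/c8.png',np.hstack([p('s6'),p('s8_1')]))
```

```text
s7 2.24 1.87
s8_4 2.51 2.44
s8_3 2.63 3.18
s8_2 3.1 3.47
s8_1 3.06 3.58
```

View pics/c8.png

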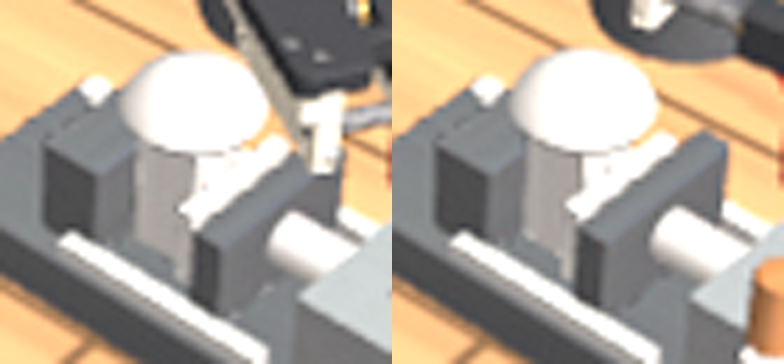

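```bash
cat >> turn.py <<'E'
import threading
def tmove(yaw,z,x=None):
    X2=x or X
    log=[];done=[0]
    th=threading.Thread(target=lambda:(robot.move_ptp(X2+[z],[np.pi,0,yaw]),done.__setitem__(0,1))); th.start()
    while not done[0] and len(log)<4000:
        log.append((robot.current_t(),robot.current_ft_torque()[2]))
    th.join(); return np.array(log)
E
timeout 60 python3 - <<'E'
from turn import *
l=tmove(0.0,105.7); print(len(l),l[::max(1,len(l)//25)].round(3).tolist())
step(0.0,105.7); vis('s9_0'); print(pc(L('s6'),L('s9_0'),340,245,40,36))
E
```

```text
1 [[23.092, 0.039]]
0.00 yaw 0.004 M [ 1.351 -0.264  0.054] F [ 1.1  7.  -0.3] w 31.83 t 23.39
   jaw block 2.62 strip 2.42 head -0.05 ref -0.25
4.23
```

I can't read the moment during a motion, so I let go and look closely with the wrist camera.

Run:
```python
from turn import *
d=load('w7'); # tool->cam, pose at yaw .5
Rt=R.from_euler('xyz',[np.pi,0,0.504]).as_matrix(); tcp=np.array([551.3,135.4,105.7])
Rc=Rt.T@camR(d); tc=Rt.T@(np.array(d['eye'])-tcp); print('tc',tc)
np.savez('tc.npz',Rc=Rc,tc=tc)
robot.move_gripper(0.6); print(robot.current_contact_force())
robot.move_linear(X+[190],[np.pi,0,0.0],speed=200)
tgt=np.array([548,17,72.]); best=None
for tilt in (35,30,25):
    Ro=R.from_euler('y',np.radians(tilt)).as_matrix()@R.from_euler('xyz',[np.pi,0,0]).as_matrix()
    e=R.from_matrix(Ro).as_euler('xyz'); cR=Ro@Rc; 
    # want target at pixel (320,200), distance 230
    f=240/np.tan(np.radians(d['fovy'])/2); v=cR@np.array([0,(200-d['cy'])/f,1]); eye=tgt-230*v; p=eye-Ro@tc
    ik=robot.inverse_kinematics(p,e); print(tilt,eye,p,ik is not None)
    if ik is not None and p[2]>160:
        robot.move_ptp(p,e); break
robot.sleep(.2); shot('wrist','w10'); shot('scene','s10'); print(robot.current_t())
```

```text
tc [  67.07584475   -0.63885269 -167.08299645]
[-0.00280248  0.33472545 -0.48951272]
35 [705.95926491  16.86583599 240.89047117] [555.17907989  16.22698329 142.49721706] True
30 [690.63840776  16.86583599 254.01484899] [549.007524    16.22698329 142.85465191] True
25 [674.2319862   16.86583599 265.75398391] [542.82830026  16.22698329 142.67284007] True
24.9333
```

```bash
sleep 1
```

```text
(no output)
```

View pics/w10.png

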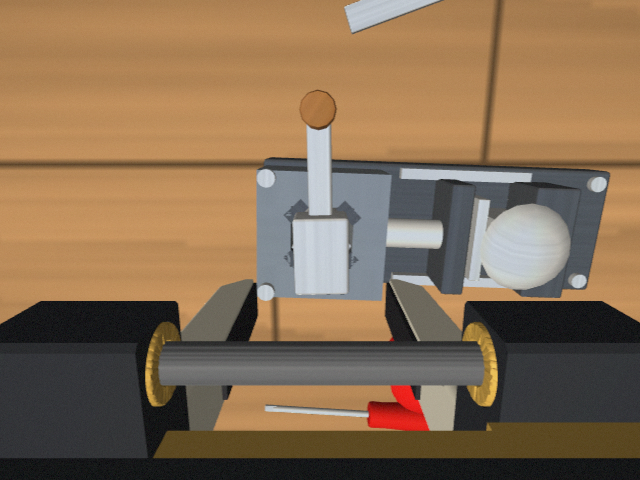

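Run:
```python
from turn import *
z=np.load('tc.npz');Rc,tc=z['Rc'],z['tc']; d=load('w10')
f=240/np.tan(np.radians(d['fovy'])/2)
tilt=15
Ro=R.from_euler('y',np.radians(tilt)).as_matrix()@R.from_euler('xyz',[np.pi,0,0]).as_matrix(); e=R.from_matrix(Ro).as_euler('xyz')
v=Ro@Rc@np.array([0,(170-d['cy'])/f,1]); v/=np.linalg.norm(v)
p=np.array([548,20,70.])-285*v-Ro@tc; print(p,e)
robot.move_ptp(p,e); robot.sleep(.2); shot('wrist','w11'); print(robot.current_t())
c=cv2.imread('pics/w11.png')[60:300,200:460]; cv2.imwrite('pics/c11.png',cv2.resize(c,None,fx=2.4,fy=2.4,interpolation=2))
# crops of the earlier ones
a=cv2.imread('pics/w41.png'); cv2.imwrite('pics/w41v.png',a)
```

```text
[532.4977401   19.18692096 195.53100458] [3.14159265 0.26179939 0.        ]
25.725
```

View pics/c11.png

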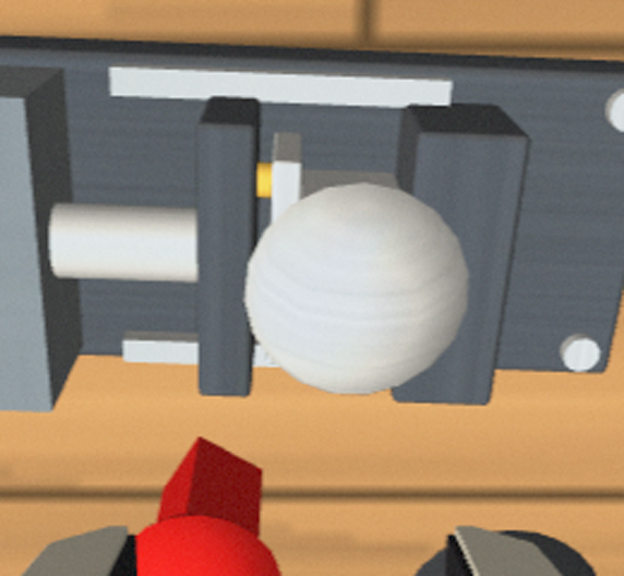

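View pics/w40.png

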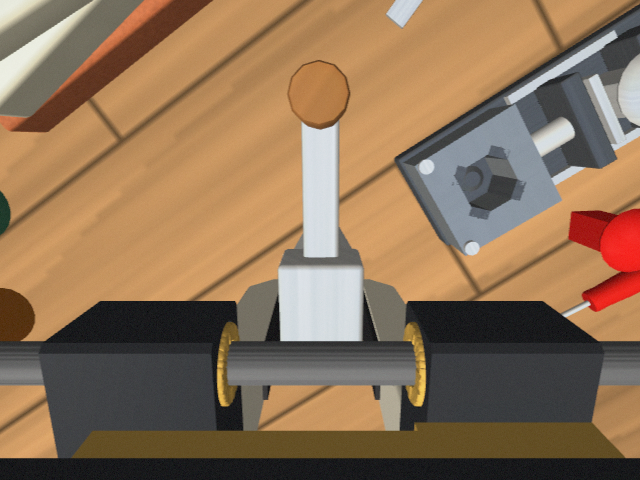

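Run:
```python
from h import *
a=cv2.imread('pics/w40.png')[40:180,500:640]; b=cv2.imread('pics/w3.png')[200:340,460:620]
cv2.imwrite('pics/c12.png',np.hstack([cv2.resize(a,(380,380),interpolation=2),cv2.resize(b,(420,380),interpolation=2)]))
```

```text
(no output)
```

View pics/c12.png

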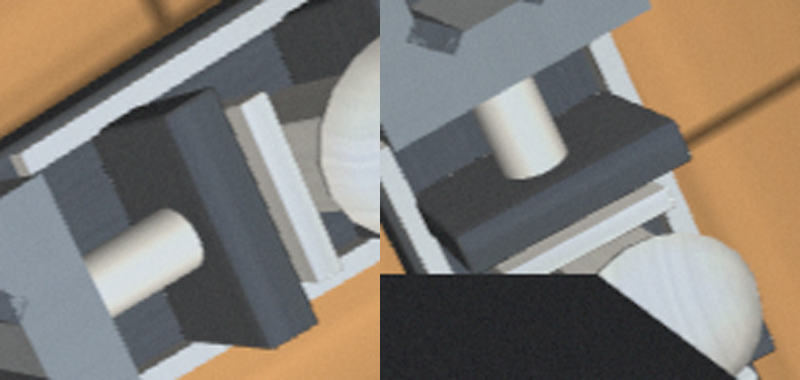

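Run:
```python
from h import *
from scipy.optimize import least_squares
w0,w1=load('w40'),load('w11'); th=np.radians(-2.9); u=np.array([np.sin(th),-np.cos(th),0]); 
a=lambda p:np.array([500+p[0]/2.714,40+p[1]/2.714]); b=lambda p:np.array([200+p[0]/2.4,60+p[1]/2.4])
for n,p,q in [('jaw+x',(220,90),(257,122)),('jaw-x',(318,323),(249,393)),('pad back+x',(245,100),(272,160)),('pad front+x',(265,93),(300,160))]:
    r=least_squares(lambda s:np.r_[proj(w0,s[:3])-a(p),proj(w1,s[:3]+s[3]*u)-b(q)],[548,30,75,4]); print(n,r.x.round(2),r.cost)
# assume heights
for zj in (75,78,80,82): print(zj, onz(w0,*a((220,90)),zj)[:2].round(1), onz(w0,*a((318,323)),zj)[:2].round(1), onz(w1,*b((257,122)),zj)[:2].round(1), onz(w1,*b((249,393)),zj)[:2].round(1))
for zp in (68,70,72,75): print(zp,[onz(w0,*a(c),zp)[:2].round(1) for c in ((245,100),(265,93),(318,282),(340,268))],[onz(w1,*b(c),zp)[:2].round(1) for c in ((272,160),(300,160))])
```

```text
jaw+x [ 536.92  -94.66 -147.38 -132.36] 4.765982044983265e-26
jaw-x [502.06  31.07  63.53  -3.08] 1.0008925801569982e-22
pad back+x [577.71  28.65  75.28   2.52] 1.7956234806075e-18
pad front+x [562.33 -12.45  16.65 -30.6 ] 6.516724089304018e-18
75 [584.2  33.3] [507.1  37.5] [587.4  30. ] [507.9  33.6]
78 [584.8  35. ] [508.4  39.2] [588.   29.9] [509.4  33.5]
80 [585.3  36.2] [509.3  40.3] [588.4  29.8] [510.4  33.4]
82 [585.7  37.3] [510.2  41.5] [588.8  29.8] [511.4  33.3]
68 [array([576. ,  24.4]), array([574.5,  18.7]), array([515.5,  28.4]), array([515.5,  21.1])] [array([575.9,  26.3]), array([575.9,  18.6])]
70 [array([576.5,  25.5]), array([574.9,  19.9]), array([516.3,  29.6]), array([516.3,  22.3])] [array([576.3,  26.2]), array([576.4,  18.6])]
72 [array([577. ,  26.7]), array([575.4,  21.1]), array([517.1,  30.7]), array([517.1,  23.5])] [array([576.8,  26.2]), array([576.8,  18.6])]
75 [array([577.6,  28.5]), array([576.1,  22.9]), array([518.3,  32.5]), array([518.3,  25.3])] [array([577.5,  26.1]), array([577.5,  18.6])]
```

Run:
```python
from h import *
robot.move_ptp([602.1,267.6,250.2],[np.pi,0,-0.6]); robot.sleep(.2); shot('wrist','w13'); print(robot.current_t(),robot.current_tcp_pos())
f=lambda n:cv2.resize(cv2.imread(f'pics/{n}.png')[40:140,560:640],None,fx=5,fy=5,interpolation=2)
cv2.imwrite('pics/c13.png',np.hstack([f('w40'),f('w13')]))
```

```text
27.0 [602.36278675 266.30160437 249.82502709]
```

View pics/c13.png

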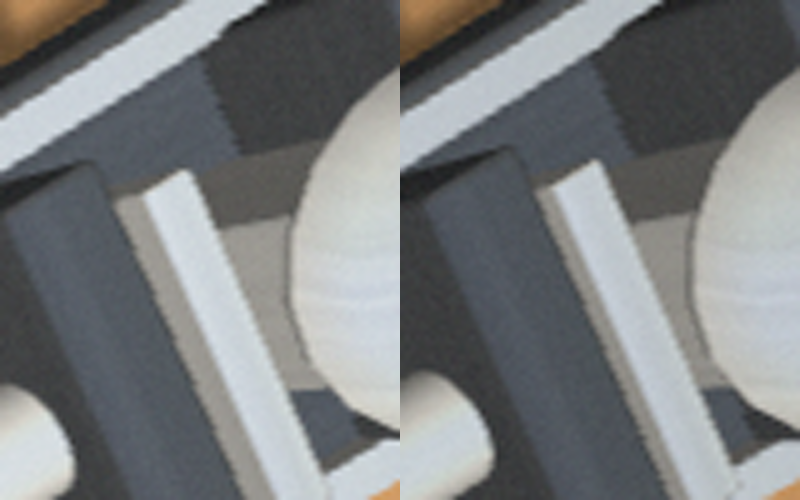

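Run:
```python
from h import *
# local edge slope: dx/dy along edges ; pad front edge left: (190,170)->(325,490) => .42
for n in ('w40','w13'):
    g=cv2.imread(f'pics/{n}.png').astype(float).mean(2)
    for sl in (0.42,):
        prof=[]
        for y in np.arange(88,112,0.5):
            x=np.arange(-22,16,0.2)+606+sl*(y-98); prof.append(cv2.remap(g.astype(np.float32),x.astype(np.float32)[None],np.full((1,len(x)),y,np.float32),1)[0])
        p=np.mean(prof,0); dp=np.gradient(cv2.GaussianBlur(p[None],(0,0),2)[0],0.2)
        xs=np.arange(-22,16,0.2); pk=[(xs[i].round(1),dp[i].round(1),p[i].round(0)) for i in range(1,len(dp)-1) if abs(dp[i])>4 and abs(dp[i])>=abs(dp[i-1]) and abs(dp[i])>abs(dp[i+1])]
        print(n,[tuple(map(float,k)) for k in pk])
```

```text
w40 [(-15.6, 31.700000762939453, 120.0), (-9.4, 30.0, 182.0), (2.0, -29.299999237060547, 179.0), (8.6, -5.800000190734863, 146.0), (10.8, 16.799999237060547, 161.0), (14.8, 6.800000190734863, 193.0)]
w13 [(-10.6, 29.799999237060547, 107.0), (-6.8, 28.5, 167.0), (4.6, -27.899999618530273, 168.0), (9.2, -4.699999809265137, 136.0), (11.4, 15.199999809265137, 150.0), (15.0, 6.199999809265137, 178.0)]
```

Same-view comparison of w40 and w13: the gap from the jaw's edge to the back of the pad shrank from 6.2 px to 3.8 px. With the 8 mm plate spanning 11.4 px, the pad is pressed in about 1.7 mm. The total free gap comes to about 3.1 mm, which fits the 3 to 5.5 mm given. I regrip and add about 0.18 rad.

Run:
```python
from turn import *
robot.move_ptp(X+[190],[np.pi,0,0.0])
print(robot.move_linear(X+[107],[np.pi,0,0.0],speed=100,f_stop=6),robot.current_t())
robot.move_gripper(0.0); print(robot.current_gripper_width()*93,robot.current_contact_force(),robot.current_ft_torque())
for y in (-0.09,-0.18): step(y,107)
robot.move_gripper(0.6)
robot.move_linear(X+[190],[np.pi,0,-0.18],speed=200)
robot.move_ptp([602.1,267.6,250.2],[np.pi,0,-0.6]); robot.sleep(.2); shot('wrist','w14'); print(robot.current_t())
for n in ('w40','w13','w14'):
    g=cv2.imread(f'pics/{n}.png').astype(np.float32).mean(2)
    xs=np.arange(-22,16,0.2).astype(np.float32)
    p=np.mean([cv2.remap(g,(xs+606+.42*(y-98)).astype(np.float32)[None],np.full((1,len(xs)),y,np.float32),1)[0] for y in np.arange(88,112,.5)],0)
    dp=np.gradient(cv2.GaussianBlur(p[None],(0,0),2)[0],0.2)
    print(n,[(float(xs[i].round(1)),int(dp[i])) for i in range(1,len(dp)-1) if abs(dp[i])>4 and abs(dp[i])>=abs(dp[i-1]) and abs(dp[i])>abs(dp[i+1])])
```

```text
False 28.775
31.513870348831748 [ 0.74259702 -0.53502271  0.73942327] [ 0.00064718 -0.02079849  0.09273468]
-0.09 yaw -0.088 M [-0.056 -0.039  0.042] F [ 0.4 -1.2 -0.2] w 31.92 t 29.58
-0.18 yaw -0.177 M [ 0.008 -0.135  0.112] F [ 0.6 -1.2  1.2] w 31.67 t 29.88
31.9833
w40 [(-15.600000381469727, 31), (-9.399999618530273, 29), (2.0, -29), (8.600000381469727, -5), (10.800000190734863, 16), (14.800000190734863, 6)]
w13 [(-10.600000381469727, 29), (-6.800000190734863, 28), (4.599999904632568, -27), (9.199999809265137, -4), (11.399999618530273, 15), (15.0, 6)]
w14 [(-9.399999618530273, 28), (-6.800000190734863, 28), (4.599999904632568, -27), (9.0, -5), (11.199999809265137, 16), (15.0, 6)]
```

View pics/w14.png

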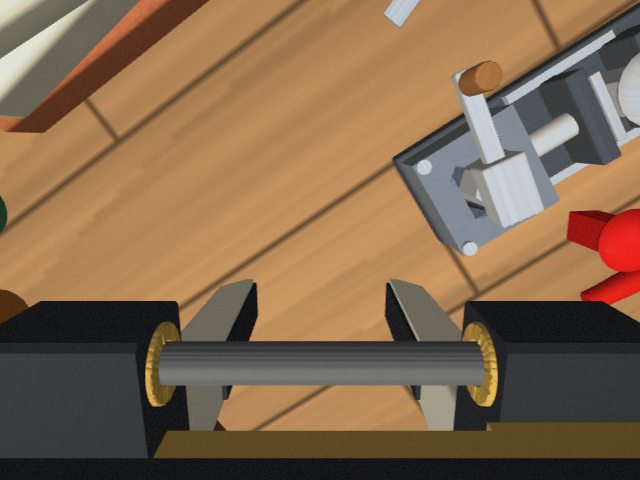

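The gap is now 2.6 px, so the pad is pressed in about 2.5 mm. The pad itself did not move between the last two pictures, so the stake is firmly backed. One last look at the crank and the bystanders.

Run:
```python
from turn import *
shot('scene','s15'); shot('top','t15')
a,b=cv2.imread('pics/s15.png'),cv2.imread('pics/t15.png')
cv2.imwrite('pics/c15.png',np.hstack([cv2.resize(a[160:340,300:460],(400,450),interpolation=2),cv2.resize(b[140:365,190:390],(400,450),interpolation=2)]))
d=load('w14'); c=onz(d,516,178,0)
# hub top centre from w14 at expected height 129
C=[(471,171),(524,152),(541,206),(493,226)]
P=np.array([onz(d,*q,130)[:2] for q in [(482,170),(523,152),(542,206),(500,227)]]); print(P.mean(0),np.linalg.norm(P-np.roll(P,1,0),axis=1))
```

```text
[553.08353407 137.02170876] [43.78647682 29.6110363  41.52138552 32.00571328]
```

View pics/c15.png

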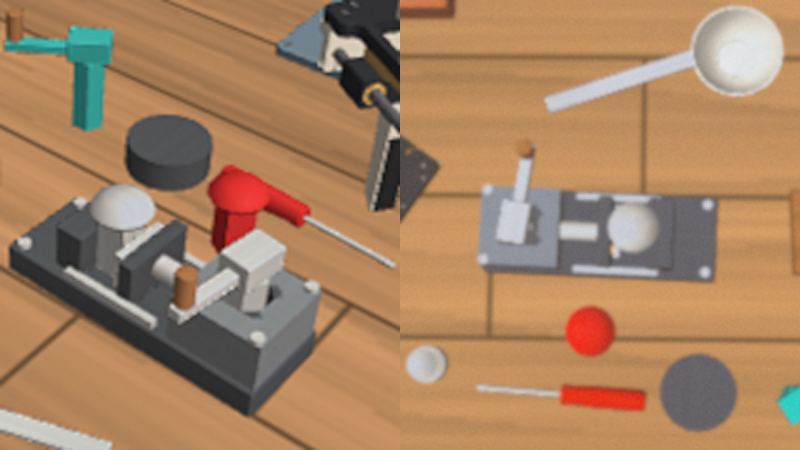

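View pics/t15.png

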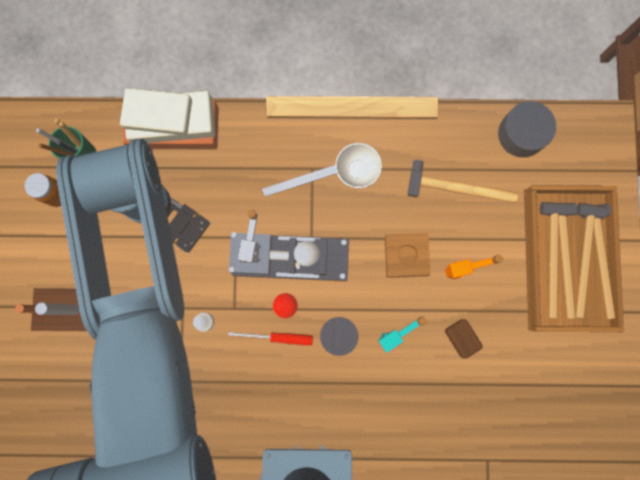

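Run:
```python
from h import *
w,s=load('w14'),load('s15')
def tri(p,q):
    e1,r1=ray(w,*p);e2,r2=ray(s,*q); A=np.stack([r1,-r2],1); t=np.linalg.lstsq(A,e2-e1,rcond=None)[0]; a,b=e1+t[0]*r1,e2+t[1]*r2; return (a+b)/2,np.linalg.norm(a-b)
c=cv2.resize(s['img'][240:300,355:435],None,fx=5,fy=5,interpolation=2); d=cv2.resize(w['img'][50:240,440:560],None,fx=2.1,fy=2.1,interpolation=2)
o=np.zeros((400,400+260,3),np.uint8);o[:300,:400]=c;o[:d.shape[0],400:400+d.shape[1]]=d;cv2.imwrite('pics/c16.png',o)
print(tri((488,74),(374,268)),tri((512,188),(401,260)))
```

```text
(array([631.44315811, 123.20989322, 153.1744163 ]), np.float64(0.7355041328798472)) (array([552.87006927, 136.15269106, 127.66813073]), np.float64(0.8452278368239207))
```

View pics/c16.png

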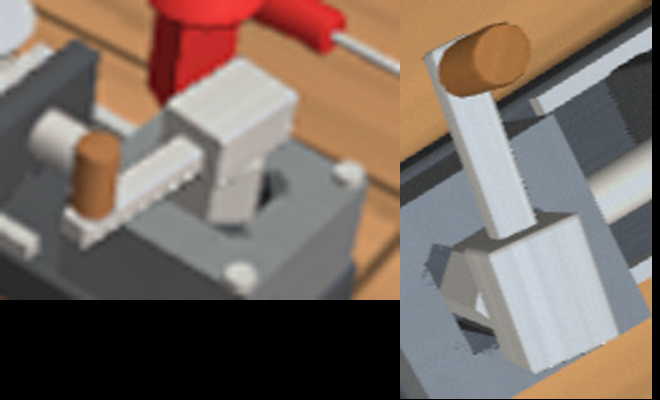

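Run:
```python
from h import *
print(robot.current_t(), robot.current_contact_force()); robot.hand_in()
```

```text
32.0833 [0.04278714 0.17988389 0.0081846 ]
the job is handed in; nothing more can be done
```

The job was handed in at t = 32.1 s, with the stake clamped and the crank standing in the well.

**What I did:** I lifted the steel crank from its block and lowered it into the well. The hex happened to match at the first angle, so it dropped home without a search. I then turned it clockwise about 1.18 rad, in two goes with one let-go to look between them, and released it.

**Last checks:**
- **Pad:** pressed in about 2.5 mm, measured by comparing wrist pictures taken from the same pose before and after. The pad did not move between the last two pictures, so the stake is firmly backed.
- **Crank:** its foot is about 63 mm below the rim and its hub is about 2 mm from the well's axis. I saw no noticeable tilt.
- **Drive:** pushed down about 3 mm at most (7 to 8 N), judging by the wrist force.
- **Stake and bystanders:** the stake looks upright. The bystanders look unmoved in the before and after top views; I compared those by eye only.

**What failed or disagreed:**
- The wrist moment stayed near zero after each turn, so it could not show when pressing began; I relied on pictures instead.
- The top and wrist cameras put the well about 3 mm apart; I went with the wrist camera because three of its views agreed.
- Jaw travel tracked in the scene camera was only rough, with different crops giving quite different values.

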